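Close a pin badge in the counter badge press

TASK

Close the pin badge in the small hand press: push the die slide fully home under the plunger by its upright tab, then press the black plunger knob down slowly, past the first stop where it meets the badge, on to the second, firm stop, and bear on it there with about 20 newtons for half a second, never with more than 25. Let the plunger come all the way up again, then draw the slide fully out so that the closed badge can be taken. Leave the other things on the table where they are.

Things in the scene. Friction and masses are not known exactly. Their poses are not given: they have to be found in the camera images.
- press: Grey C-frame badge press, fixed to the table. Origin on the table under the plunger axis; z up; its open front looks along its own -x, roughly to the robot; the column stands at +x. Base plate 170 (x) x 100 (y) mm, 16 high. Head over the die: x -26 to +80, 56 wide in y, 90 to 130 mm high; a steel bush on it ends at 135 mm.
- plunger: Vertical plunger with a round black knob, 40 mm in diameter, 20 high. Origin: centre of the knob's flat top, on the press axis, 180 mm above the table when up. It slides straight down, at most 28 mm, against a light return spring (about 3 N at the top, 6 N low down), and comes up by itself when let go. More than 25 N on the knob spoils the press.
- shuttle: The aluminium die slide with tab, die and badge: plate 100 x 58 mm, 10 thick, on the press's base. Origin on the press's origin when home; it moves along the press's -x when drawn out. Axes as the press.
- slide (a joint): The die slide: 0 = fully home under the plunger (against its stop), 0.055 m = fully out toward the robot (against its stop). Sliding friction about 2 N; stays where it is left.
- pull_tab (a point): Centre of the top of the upright black tab on the slide: 24 mm long (press x), 12 thick (press y), from 32 to 95 mm above the table. At x = -95 mm in the press frame when the slide is home, -150 fully out. Home, its centre is 69 mm in front of the press head: pinch it across its thickness, so that the gripper's long side lies across the slide. Axes as the press.
- die (a point): Centre of the rim of the round die on the slide, 39 mm above the table; it holds the badge. Below the plunger axis when home. The plunger's ram, a 42 mm steel disc, meets the badge 5 to 19 mm down (first stop); how far depends on the height of the die's pad, set anew each time and not shown by any listed pose. The second stop is 5 mm further, 10 to 24 mm down.
- badge (a joint): How far the badge's white shell, a 43 mm disc 6 mm thick in the die, is pressed onto its back, in m: 0 = open (5 mm proud), 0.005 = fully closed; stays where pressed. After the first stop it gives way against 7 to 9 N of its own (10 to 14 N on the knob altogether). Then comes the second stop: firm up to about 15 N on the knob, then yielding only 1 mm for each further 7 N.
- call_bell: Bystander: metal counter bell, 77 mm across, 58 high, with its own small button on top, which is not the plunger; origin under its centre, like the others'.
- dice_cup: Bystander: brown cup, 73 mm across, 90 high.
- toy_car: Bystander: wooden toy car, 58 x 102 mm, 50 high.
- yoyo: Bystander: yoyo lying flat, 56 mm across, 36 high.

How it is judged:
By the outcome, as a careful person would: the job done as asked, in the order asked, and still so for the second after the job is handed in, with the robot touching nothing.
It also fails if it takes over 64 s, if anything falls off the work surface, if the arm or the gripper's body presses on something with over 40 N, if the wrist force passes 120 N, or if a joint passes its speed limit or range.

ROBOT

A 6-joint arm with a two-finger parallel gripper is mounted at the origin on the work surface; the furniture and walls round the work are solid. World frame = base frame: x ahead of the robot, y to its left, z up, the work surface at z = 0. Lengths are in m, angles in degrees, forces in N, time in s.
With the tool pointing down it reaches from about 0.325 to 0.9 m from the base axis. Payload 6.1 kg.
Tool frame: the origin (TCP) lies at the very end of the fingers, on their centre line; the grasp point (between the pads) lies 19 mm behind it (arm.tcp_to_grasp is the distance from the TCP to the grasp point, in m); z points along the fingers, y is the line along which they close (so a half turn about z gives the same grasp; the last joint's range is limited). The gripper opens to 85 mm and grips with 20 to 120 N. Pads are 22 mm wide; open, the fingers measure 114 mm over their backs; the gripper's body (76 mm by 85 mm) begins 54 mm behind the grasp point. The pads swing forward as they close: fully open they stand 13 mm farther back than shut.
Start: joints at [-77.126, 12.628, 87.462, -0, 79.91, -7.225], TCP at [0.215, -0.587, 0.231] pointing down, gripper open.
Joint ranges: [-170.65, 170.65], [-52.31, 119.04], [5.05, 147.46], [-71.25, 251.25], [11.57, 151.72], [-153.62, 153.62]. Speed limits (degrees/s): [147.25, 147.25, 172.46, 180, 180, 180].

INTERFACE

Orientations are given as [roll, pitch, yaw] about the fixed x, y, z axes, in that order (R = Rz(yaw) Ry(pitch) Rx(roll)).
In Python, from station import readout, snapshot, calibration, arm gives the robot as it stands. The module is installed in compiled form; this text tells all that it offers.
- The arm moves only by the tool jog_arm, never from a script. Its argument "rows" is a list of rows, each a list of 5 numbers: the opening in per cent of the stroke, from 0 (shut) to 100 (fully open), then the shift along the tool's x, y, z in cm, then the turn about the tool's z in rad. In form: [[gripper, x, y, z, twist], ...]. A call has exactly 5 rows; each row shifts and turns the commanded pose from where the row before left it, along the tool's axes as they then stand; what a row does not reach is not made up. A row lasts 1/8 s, in which the tool goes at most 62.5 mm and 10.7 degrees, less where a joint would pass 70% of its speed; a pose out of reach is approached as far as the arm can. A call with a gripper value outside its range is refused whole. The fingers move at their own pace and stop on an object; the grip force is fixed at half the most. Time passes only in rows, so rows that do not move let the fingers close, or fill a call up. It gives the time, the measured TCP pose, the force, the opening and the grip force at its end, in the units of the state.
- readout.state(): the state, without advancing time (a new reading comes with each control period).
- snapshot(name): name is "side" or "top" or "wrist"; returns (picture, depth): 420x560x3 uint8, red, green, blue; 420x560 float32, m along the optical axis (not along the pixel's ray), 0 where there is no reading.
- calibration(name): a dict with "fx", "fy", "cx", "cy" (pixels), "k1" (the pictures are not rectified: a ray, as slopes to the right and down, at radius r is drawn at 1 + k1 r^2 times it, then the intrinsics apply), "rvec" (rotation vector, rad) and "tvec" (3), from world to camera coordinates, as OpenCV has them; the wrist camera has in their place "T_tool_cam" (4x4, takes a point from camera to tool coordinates, whose origin is the TCP and whose axes are the flange's). Camera axes: x right, y down, z forward; pixel columns grow to the right and rows downward; lengths in m; the calibration is good to about 2 mm. A picture is of the moment at which its call begins: read the wrist's pose just before it. calibration takes no time and is no camera call.
- arm.finish_job(): hands the job in; it is judged then, once.
The state is a dict: "t": time; "joint_positions": joint angles; "qd": joint speeds; "effort": joint torques, N m; "position": TCP position; "eef_rot": TCP orientation; "ft_force": force on the tool from outside, world axes, zero at the start; "torque": the same for the moment, N m; "grip_width": opening from 0.0 (shut) to 1.0 (fully open); "finger_force": force on a finger pad.
Only numpy, scipy, OpenCV 4.12 (cv2) and the standard library are available. Lean on these libraries where they do the work, as an engineer would, in place of code of your own. Each camera call takes 0.05 s, during which the arm holds its last target. There are 200 camera calls.

## Working session

There is one attempt and no reset: what is moved stays moved. The work goes in short steps, Python scripts to look and compute and a tool call to move; the robot and the scene stay as the last step left them, time stands still between calls to the robot, and variables do not carry over. Pictures are saved under pics/ and viewed, at most 10 in all, crops included, and the job is handed in when it is done.

Besides the shell and the picture viewer there is one more tool, called after "Call:" by a JSON object that holds its "op" and its "data", one argument or row to a line. jog_arm: Moves the arm, as the interface text tells. Its arguments: {"type":"object","properties":{"rows":{"type":"array"}},"required":["rows"]}

```bash
mkdir -p pics; cat > h.py <<'E'
import numpy as np, cv2
from station import readout, snapshot, calibration, arm
def world(c,d,u,v,z=None):
    K=np.array([[c['fx'],0,c['cx']],[0,c['fy'],c['cy']],[0,0,1]])
    p=cv2.undistortPoints(np.array([[[u,v]]],float),K,np.array([c['k1'],0,0,0.]))[0,0]
    R=cv2.Rodrigues(np.array(c['rvec'],float))[0]; t=np.array(c['tvec'],float).ravel()
    ray=R.T@np.array([p[0],p[1],1]); o=-R.T@t
    s=d[int(v),int(u)] if z is None else (z-o[2])/ray[2]
    return o+s*ray
E
python3 - <<'E'
from h import *
print(readout.state())
for n in('top','side'):
    p,d=snapshot(n); cv2.imwrite(f'pics/{n}0.png',p[:,:,::-1]); np.save(f'{n}.npy',d)
    c=calibration(n);print(c); R=cv2.Rodrigues(np.array(c['rvec'],float))[0]; print(-R.T@np.array(c['tvec']).ravel())
E
```

```text
{'t': 0.0, 'joint_positions': array([-7.71253048e+01,  1.26754779e+01,  8.75250134e+01,  1.89051824e-03,
        7.99099981e+01, -7.22436602e+00]), 'qd': array([-0.082861  ,  0.00763798,  0.05218175,  0.02572863,  0.08694761,
       -0.00915898]), 'effort': array([-1.04800245e-03, -4.96903324e+01, -3.89392197e+01, -2.22227691e-04,
        1.12395524e-02, -4.27069563e-05]), 'position': array([ 0.2146571 , -0.58634751,  0.23020363]), 'eef_rot': array([-1.79890622e+02, -1.57404653e-02,  2.00987132e+01]), 'ft_force': array([0.46233214, 0.13341706, 0.108599  ]), 'torque': array([-0.01112638,  0.02217165,  0.01851983]), 'finger_force': 0.0, 'grip_width': 1.0035155208165767}
{'fx': 417.5007505083897, 'fy': 417.5007505083897, 'cx': 272.1064224402059, 'cy': 212.13113500904225, 'k1': -0.10224969087590273, 'rvec': array([ 2.13951849, -2.1124506 ,  0.19890057]), 'tvec': array([-0.02454765,  0.55198075,  0.87931804])}
[ 0.38191065 -0.01632897  0.96558954]
{'fx': 398.1601712562836, 'fy': 398.1601712562836, 'cx': 279.52006911396444, 'cy': 207.69469949878686, 'k1': 0.014539083127612484, 'rvec': array([ 0.31069065, -2.73347561,  1.28516255]), 'tvec': array([0.52345457, 0.17311948, 0.82177509])}
[0.38513375 0.62742391 0.66128706]
```

View pics/top0.png

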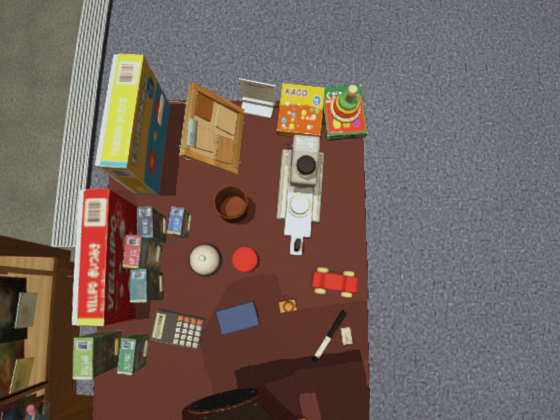

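View pics/side0.png

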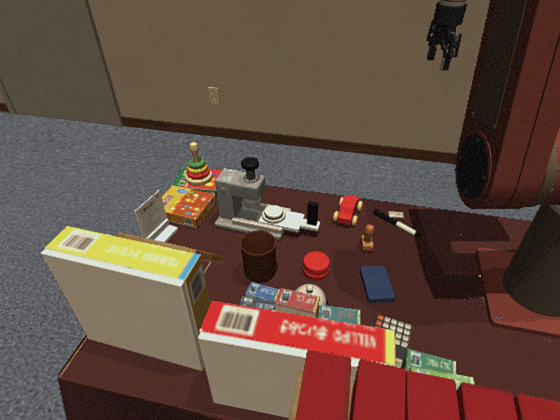

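The top view shows the knob at about (306,164), the die at about (299,205) and the tab at about (297,243). In the side view the knob is at (250,163) and the tab at (313,212). I'll enlarge both.

```bash
python3 - <<'E'
from h import *
a=cv2.imread('pics/top0.png')[130:270,260:360]; b=cv2.imread('pics/side0.png')[140:250,205:345]
a=cv2.resize(a,None,fx=4,fy=4,interpolation=2); b=cv2.resize(b,None,fx=2.5*1.14,fy=2.5*1.14,interpolation=2)
im=np.zeros((560,800,3),np.uint8); im[:560,:400]=a; b=cv2.resize(b,(400,314)); im[:314,400:]=b; cv2.imwrite('pics/crop.png',im)
c=calibration('top');d=np.load('top.npy')
for n,u,v,z in(('knob',306,164,.18),('tab',297,241,.095),('die',299,205,.039),('bell',205,260,.05),('yoyo',245,260,.036),('car',335,281,.05),('cup',232,205,.09)):
    print(n,world(c,d,u,v,z),world(c,d,u,v))
E
```

```text
knob [ 0.6250762  -0.08260964  0.18      ] [ 0.6246887  -0.08250401  0.18125191]
tab [ 0.48318078 -0.07040587  0.095     ] [ 0.4833131  -0.07047653  0.09386244]
die [ 0.57171798 -0.07827439  0.039     ] [ 0.56945623 -0.07753625  0.05004128]
bell [0.44381475 0.12820711 0.05      ] [0.44411413 0.12890612 0.04557201]
yoyo [0.44612623 0.04131639 0.036     ] [0.44633664 0.04150528 0.03295411]
car [ 0.4017789  -0.15627493  0.05      ] [ 0.40175647 -0.15611698  0.05103336]
cup [0.55939448 0.06860332 0.09      ] [0.57683208 0.07694783 0.00397424]
```

View pics/crop.png

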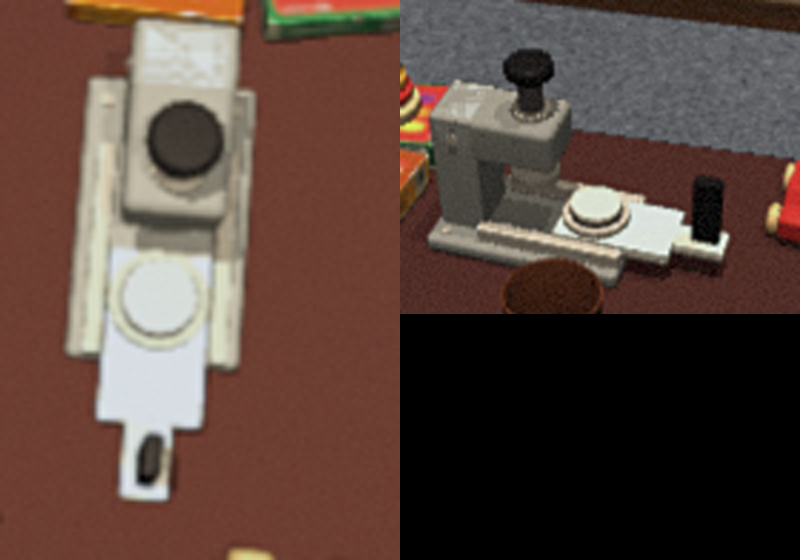

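The enlarged view shows the knob centre at about (306.5,165) and the tab top at about (298,242) in full-image pixels. The slide is partly out. I'll refine this with the depth data.

```bash
python3 - <<'E'
from h import *
D={}
for n in('top','side'):
    c=calibration(n);d=np.load(n+'.npy')
    K=np.array([[c['fx'],0,c['cx']],[0,c['fy'],c['cy']],[0,0,1]])
    vv,uu=np.mgrid[:420,:560]; uv=np.stack([uu,vv],-1).reshape(-1,1,2).astype(float)
    p=cv2.undistortPoints(uv,K,np.array([c['k1'],0,0,0.]))[:,0]; z=d.ravel()
    P=np.c_[p*z[:,None],z]; R=cv2.Rodrigues(np.array(c['rvec'],float))[0]
    W=(P-np.array(c['tvec']).ravel())@R; W=W[z>0]
    def s(nm,x0,x1,y0,y1,z0,z1):
        m=(W>[x0,y0,z0]).all(1)&(W<[x1,y1,z1]).all(1); q=W[m]
        if len(q)>3:
            r=cv2.minAreaRect((q[:,:2]*1000).astype(np.float32)); print(n,nm,m.sum(),q.mean(0).round(4),'rect',np.round(r[0],1),np.round(r[1],1),round(r[2],1))
        return q
    s('knob',.58,.67,-.13,-.03,.172,.19)
    s('tab',.44,.53,-.10,-.04,.088,.1)
    s('tabhi',.44,.53,-.10,-.04,.06,.1)
    s('head',.58,.72,-.13,-.03,.12,.134)
    s('badge',.53,.61,-.11,-.04,.044,.058)
    s('plate',.49,.61,-.12,-.04,.02,.031)
    s('base',.45,.75,-.15,-.02,.012,.03)
E
```

```text
top knob 307 [ 0.6239 -0.0828  0.1788] rect [624.7 -82.8] [38.4 37.2] 27.1
top tab 63 [ 0.4775 -0.0726  0.0939] rect [478.1 -72.7] [11.5 23.3] 81.8
top tabhi 75 [ 0.4766 -0.0721  0.0913] rect [477.6 -72.6] [11.9 24.3] 84.5
top head 936 [ 0.6542 -0.0838  0.1289] rect [651.7 -84.9] [ 55.7 107. ] 86.9
top badge 274 [ 0.5723 -0.0795  0.0482] rect [572.2 -79.6] [42.  40.6] 74.9
top plate 462 [ 0.5509 -0.0776  0.0292] rect [551.2 -79.3] [116.4  78.5] 0.3
top base 1257 [ 0.6143 -0.078   0.0202] rect [608.  -81.8] [104.  295.6] 83.7
side knob 175 [ 0.6221 -0.0781  0.1789] rect [623.6 -81.5] [37.9 38.1] 16.7
side tab 51 [ 0.4764 -0.0704  0.0934] rect [475.8 -71.4] [22.9 11.4] 7.6
side tabhi 155 [ 0.4763 -0.0687  0.0804] rect [476.5 -70.5] [24.6 13. ] 7.6
side head 671 [ 0.6518 -0.0768  0.1288] rect [650.  -83.7] [ 57.8 106. ] 85.0
side badge 181 [ 0.5707 -0.0778  0.0487] rect [571.3 -79.6] [40.4 43.3] 1.5
side plate 249 [ 0.5534 -0.0629  0.0283] rect [550.2 -79.8] [ 79.6 119.1] 89.7
side base 1162 [ 0.6322 -0.0675  0.0204] rect [606.8 -83.7] [108.1 295.2] 85.6
```

Call:
{"op": "jog_arm", "data": {
  "rows": [
    [100, 0, 0, 0, 0.14],
    [100, 0, 0, 0, 0.14],
    [100, 0, 0, 0, 0.14],
    [100, 1.9, -4.4, 0, 0],
    [100, 1.9, -4.4, 0, 0]
  ]
}}

```text
t: 0.72
position: [0.2588, -0.5006, 0.2304]
eef_rot: [-179.9, 0.0, -4.0]
ft_force: [0.4, -0.5, 0.5]
grip_width: 1.0
finger_force: 0.0
```

Call:
{"op": "jog_arm", "data": {
  "rows": [
    [100, 1.9, -4.4, 0, 0],
    [100, 1.9, -4.4, 0, 0],
    [100, 1.9, -4.4, 0, 0],
    [100, 1.9, -4.4, 0, 0],
    [100, 1.9, -4.4, 0, 0]
  ]
}}

```text
t: 1.35
position: [0.3691, -0.2873, 0.231]
eef_rot: [-180.0, 0.0, -4.0]
ft_force: [-0.3, 0.2, -0.3]
grip_width: 0.999
finger_force: 0.0
```

Call:
{"op": "jog_arm", "data": {
  "rows": [
    [100, 1.9, -4.4, 0, 0],
    [100, 1.9, -4.4, 0, 0],
    [100, 1.9, -4.4, 0, 0],
    [100, 0, 0, 0, 0],
    [100, 0, 0, 0, 0]
  ]
}}

```text
t: 1.98
position: [0.4345, -0.1613, 0.231]
eef_rot: [180.0, 0.0, -3.9]
ft_force: [0.5, -0.3, 0.5]
grip_width: 1.001
finger_force: 0.0
```

Call:
{"op": "jog_arm", "data": {
  "rows": [
    [100, 1.8, -4.6, 0, 0],
    [100, 1.8, -4.6, 0, 0],
    [100, 0, 0, 3, 0],
    [100, 0, 0, 3, 0],
    [100, 0, 0, 0, 0]
  ]
}}

```text
t: 2.6
position: [0.4748, -0.0725, 0.1688]
eef_rot: [-179.9, 0.3, -4.1]
ft_force: [-0.2, 0.0, -0.4]
grip_width: 0.999
finger_force: 0.0
```

```bash
python3 - <<'E'
from h import *
from scipy.spatial.transform import Rotation as Ro
s=readout.state(); p,d=snapshot('wrist'); c=calibration('wrist'); print(s['position'],s['eef_rot'],s['ft_force'],c['T_tool_cam'])
cv2.imwrite('pics/w1.png',p[:,:,::-1])
K=np.array([[c['fx'],0,c['cx']],[0,c['fy'],c['cy']],[0,0,1]])
vv,uu=np.mgrid[:420,:560]; uv=np.stack([uu,vv],-1).reshape(-1,1,2).astype(float)
q=cv2.undistortPoints(uv,K,np.array([c['k1'],0,0,0.]))[:,0]; z=d.ravel(); P=np.c_[q*z[:,None],z]
T=np.array(c['T_tool_cam']); P=P@T[:3,:3].T+T[:3,3]
W=P@Ro.from_euler('xyz',s['eef_rot'],degrees=True).as_matrix().T+s['position']
for n,a,b in(('tab',[.44,-.1,.088],[.53,-.04,.1]),('badge',[.53,-.12,.044],[.61,-.04,.058]),('knob',[.57,-.14,.17],[.68,-.03,.19])):
    m=(z>0)&(W>a).all(1)&(W<b).all(1); 
    if m.sum()>5: print(n,m.sum(),W[m].mean(0),cv2.minAreaRect((W[m][:,:2]*1000).astype(np.float32)))
E
```

```text
[ 0.47477646 -0.0724691   0.16875635] [-179.93874176    0.32443844   -4.06878418] [-0.17803688  0.02666105 -0.40950415] [[-4.99713108e-04 -9.54880368e-01 -2.96990291e-01  7.61940988e-02]
 [ 9.99999834e-01 -3.92089347e-04 -4.21948492e-04  6.63652683e-04]
 [ 2.86463602e-04 -2.96990453e-01  9.54880405e-01 -1.42748227e-01]
 [ 0.00000000e+00  0.00000000e+00  0.00000000e+00  1.00000000e+00]]
tab 564 [ 0.47943102 -0.07407526  0.09441018] ((478.2598571777344, -73.9173355102539), (11.319411277770996, 24.21826934814453), 86.32122802734375)
badge 2615 [ 0.57300113 -0.0814035   0.04880706] ((572.8245849609375, -81.22940063476562), (42.04865264892578, 41.776756286621094), 51.15724182128906)
```

View pics/w1.png

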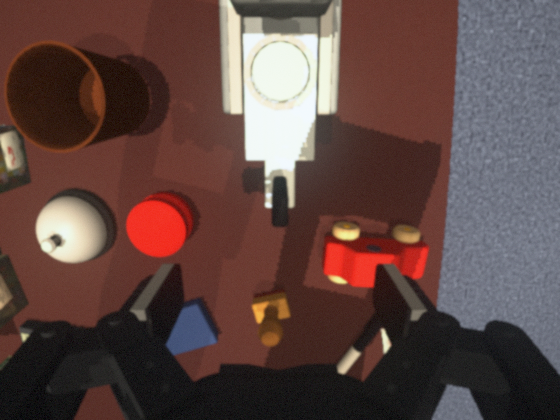

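The wrist view shows the tab at (280,200) and the badge at (280,70), which agrees with the other cameras. The wrist camera sits on the +x side and would end up over the knob, so I'll turn the gripper half a turn before grasping.

Call:
{"op": "jog_arm", "data": {
  "rows": [
    [100, 0, 0, 0, -0.175],
    [100, 0, 0, 0, -0.175],
    [100, 0, 0, 0, -0.175],
    [100, 0, 0, 0, -0.175],
    [100, 0, 0, 0, -0.175]
  ]
}}

```text
t: 3.28
position: [0.478, -0.0731, 0.1734]
eef_rot: [179.8, -0.1, 46.4]
ft_force: [0.1, 0.4, -0.2]
grip_width: 1.001
finger_force: 0.0
```

Call:
{"op": "jog_arm", "data": {
  "rows": [
    [100, 0, 0, 0, -0.175],
    [100, 0, 0, 0, -0.175],
    [100, 0, 0, 0, -0.175],
    [100, 0, 0, 0, -0.175],
    [100, 0, 0, 0, -0.175]
  ]
}}

```text
t: 3.9
position: [0.478, -0.0731, 0.1734]
eef_rot: [179.8, 0.1, 96.5]
ft_force: [-0.1, 0.2, 0.3]
grip_width: 1.003
finger_force: 0.0
```

Call:
{"op": "jog_arm", "data": {
  "rows": [
    [100, 0, 0, 0, -0.175],
    [100, 0, 0, 0, -0.175],
    [100, 0, 0, 0, -0.175],
    [100, 0, 0, 0, -0.175],
    [100, 0, 0, 0, -0.175]
  ]
}}

```text
t: 4.53
position: [0.478, -0.0731, 0.1734]
eef_rot: [180.0, 0.2, 146.7]
ft_force: [-0.2, 0.0, 0.4]
grip_width: 1.001
finger_force: 0.0
```

Call:
{"op": "jog_arm", "data": {
  "rows": [
    [100, 0, 0, 0, -0.175],
    [100, 0, 0, 0, -0.175],
    [100, 0, 0, 0, -0.167],
    [100, 0, 0, 0, 0],
    [100, 0, 0, 0, 0]
  ]
}}

```text
t: 5.15
position: [0.4775, -0.0725, 0.1723]
eef_rot: [-180.0, 0.1, 175.8]
ft_force: [0.5, 0.1, 0.2]
grip_width: 1.004
finger_force: 0.0
```

Call:
{"op": "jog_arm", "data": {
  "rows": [
    [100, 0, 0, 3, 0],
    [100, 0, 0, 3, 0],
    [100, 0, 0, 3, 0],
    [100, 0, 0, 1.8, 0],
    [100, 0, 0, 0, 0]
  ]
}}

```text
t: 5.78
position: [0.4758, -0.0716, 0.0621]
eef_rot: [180.0, -0.2, 175.9]
ft_force: [0.1, 0.6, -0.2]
grip_width: 0.998
finger_force: 0.0
```

Call:
{"op": "jog_arm", "data": {
  "rows": [
    [0, 0, 0, 0, 0],
    [0, 0, 0, 0, 0],
    [0, 0, 0, 0, 0],
    [0, 0, 0, 0, 0],
    [0, 0, 0, 0, 0]
  ]
}}

```text
t: 6.4
position: [0.4774, -0.0736, 0.064]
eef_rot: [-179.8, 0.1, 176.0]
ft_force: [-1.8, -7.7, 1.6]
grip_width: 0.133
finger_force: 60.9
```

Call:
{"op": "jog_arm", "data": {
  "rows": [
    [0, 0, -0.1, 0, 0],
    [0, -0.5, 0, 0, 0],
    [0, -1, 0, 0, 0],
    [0, -1, 0, 0, 0],
    [0, 0, 0, 0, 0]
  ]
}}

```text
t: 7.02
position: [0.5034, -0.0755, 0.064]
eef_rot: [-179.9, 0.2, 176.0]
ft_force: [2.3, -5.5, 2.7]
grip_width: 0.133
finger_force: 61.0
```

Call:
{"op": "jog_arm", "data": {
  "rows": [
    [0, -1, 0, 0, 0],
    [0, -0.8, 0, 0, 0],
    [0, -0.5, 0, 0, 0],
    [0, 0, 0, 0, 0],
    [0, 0, 0, 0, 0]
  ]
}}

```text
t: 7.65
position: [0.5259, -0.0772, 0.064]
eef_rot: [-179.9, 0.1, 176.0]
ft_force: [2.3, -5.7, 2.0]
grip_width: 0.133
finger_force: 61.0
```

Call:
{"op": "jog_arm", "data": {
  "rows": [
    [0, -0.2, -0.05, 0, 0],
    [0, -0.2, 0, 0, 0],
    [0, -0.1, 0, 0, 0],
    [0, 0, 0, 0, 0],
    [0, 0, 0, 0, 0]
  ]
}}

```text
t: 8.28
position: [0.53, -0.0775, 0.064]
eef_rot: [-180.0, 0.0, 176.0]
ft_force: [-1.3, -4.9, 5.7]
grip_width: 0.132
finger_force: 61.7
```

Call:
{"op": "jog_arm", "data": {
  "rows": [
    [0, -0.2, 0, 0, 0],
    [0, -0.1, 0, 0, 0],
    [0, 0, 0, 0, 0],
    [0, 0, 0, 0, 0],
    [0, 0, 0, 0, 0]
  ]
}}

```text
t: 8.9
position: [0.5299, -0.0775, 0.064]
eef_rot: [-180.0, -0.4, 176.1]
ft_force: [-17.3, -3.2, 18.2]
grip_width: 0.13
finger_force: 63.5
```

Call:
{"op": "jog_arm", "data": {
  "rows": [
    [0, 0.1, 0, 0, 0],
    [0, 0.1, 0, 0, 0],
    [0, 0.05, 0, 0, 0],
    [0, 0, 0, 0, 0],
    [0, 0, 0, 0, 0]
  ]
}}

```text
t: 9.52
position: [0.53, -0.0775, 0.064]
eef_rot: [-180.0, -0.0, 176.0]
ft_force: [-5.4, -3.8, 6.9]
grip_width: 0.126
finger_force: 61.8
```

Call:
{"op": "jog_arm", "data": {
  "rows": [
    [100, 0, 0, 0, 0],
    [100, 0, 0, 0, 0],
    [100, 0, 0, 0, 0],
    [100, 0, 0, 0, 0],
    [100, 0, 0, 0, 0]
  ]
}}

```text
t: 10.15
position: [0.5303, -0.0769, 0.0632]
eef_rot: [180.0, -0.0, 176.1]
ft_force: [-0.6, 0.7, 0.2]
grip_width: 0.997
finger_force: 0.0
```

Call:
{"op": "jog_arm", "data": {
  "rows": [
    [100, 0, 0, -3.5, 0],
    [100, 0, 0, -3.5, 0],
    [100, 0, 0, -3.5, 0],
    [0, 0, 0, -3.5, 0],
    [0, 0, 0, -3.2, 0]
  ]
}}

```text
t: 10.78
position: [0.5303, -0.077, 0.2367]
eef_rot: [-180.0, 0.0, 176.1]
ft_force: [0.3, 1.1, -0.5]
grip_width: 0.602
finger_force: 0.0
```

Call:
{"op": "jog_arm", "data": {
  "rows": [
    [0, 0, 0, 0, 0],
    [0, 0, 0, 0, 0],
    [0, 0, 0, 0, 0],
    [0, 0, 0, 0, 0],
    [0, 0, 0, 0, 0]
  ]
}}

```text
t: 11.4
position: [0.53, -0.0769, 0.2346]
eef_rot: [180.0, -0.1, 176.1]
ft_force: [-0.2, 0.2, -0.1]
grip_width: 0.0
finger_force: 0.0
```

```bash
cat >> h.py <<'E'
from scipy.spatial.transform import Rotation as Ro
def cloud(n):
    s=readout.state(); p,d=snapshot(n); c=calibration(n)
    K=np.array([[c['fx'],0,c['cx']],[0,c['fy'],c['cy']],[0,0,1]])
    vv,uu=np.mgrid[:420,:560]; uv=np.stack([uu,vv],-1).reshape(-1,1,2).astype(float)
    q=cv2.undistortPoints(uv,K,np.array([c['k1'],0,0,0.]))[:,0]; z=d.ravel(); P=np.c_[q*z[:,None],z]
    if n=='wrist':
        T=np.array(c['T_tool_cam']); P=P@T[:3,:3].T+T[:3,3]
        W=P@Ro.from_euler('xyz',s['eef_rot'],degrees=True).as_matrix().T+s['position']
    else: W=(P-np.array(c['tvec']).ravel())@cv2.Rodrigues(np.array(c['rvec'],float))[0]
    return p,W[z>0]
def box(W,a,b):
    q=W[(W>a).all(1)&(W<b).all(1)]
    return (len(q),q.mean(0).round(4),cv2.minAreaRect((q[:,:2]*1000).astype(np.float32))) if len(q)>5 else len(q)
E
python3 - <<'E'
from h import *
for n in('wrist','top','side'):
    p,W=cloud(n); cv2.imwrite(f'pics/{n}2.png',p[:,:,::-1])
    print(n,'knob',box(W,[.59,-.13,.172],[.66,-.04,.19]),'\n tab',box(W,[.45,-.11,.085],[.57,-.04,.1]))
E
```

```text
wrist knob (282, array([ 0.6308, -0.0847,  0.1802]), ((630.6803588867188, -84.36751556396484), (9.067845344543457, 27.048768997192383), 85.56965637207031)) 
 tab (352, array([ 0.5297, -0.0783,  0.0943]), ((530.5973510742188, -78.71649169921875), (11.644780158996582, 23.404460906982422), 86.34705352783203))
top knob 0 
 tab (64, array([ 0.5297, -0.0761,  0.0939]), ((529.9122314453125, -76.35063171386719), (11.643054008483887, 22.68220329284668), 83.81851959228516))
side knob (173, array([ 0.6223, -0.0783,  0.1789]), ((623.8382568359375, -82.170654296875), (37.91316604614258, 36.85540771484375), 37.65977478027344)) 
 tab (65, array([ 0.5293, -0.0738,  0.0921]), ((529.4100952148438, -74.17064666748047), (23.916296005249023, 13.18779468536377), 2.035112142562866))
```

View pics/wrist2.png

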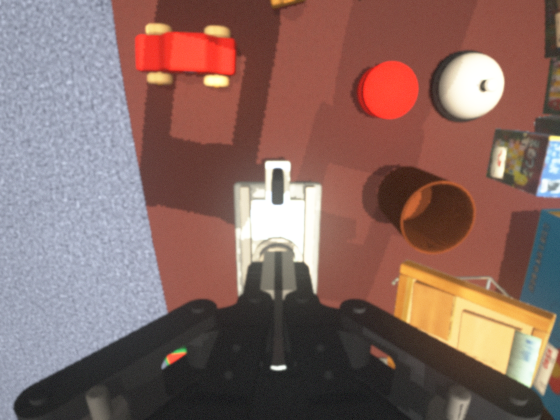

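The wrist view shows the tab at (278,185) with the slide in under the head, and the neighbouring objects untouched. I'll move above the knob next.

Call:
{"op": "jog_arm", "data": {
  "rows": [
    [0, -2.5, 0, 0, 0],
    [0, -2.5, 0, 0, 0],
    [0, -2.5, 0, 0, 0],
    [0, -1.9, 0.05, 0, 0],
    [0, 0, 0, 0, 0]
  ]
}}

```text
t: 12.18
position: [0.6247, -0.083, 0.2348]
eef_rot: [180.0, -0.0, 176.1]
ft_force: [-0.6, 0.3, 0.1]
grip_width: -0.002
finger_force: 0.0
```

Call:
{"op": "jog_arm", "data": {
  "rows": [
    [0, 0, 0, 1.5, 0],
    [0, 0, 0, 1.5, 0],
    [0, 0, 0, 1, 0],
    [0, 0, 0, 0.5, 0],
    [0, 0, 0, 0, 0]
  ]
}}

```text
t: 12.8
position: [0.6238, -0.0829, 0.1899]
eef_rot: [180.0, -0.0, 176.1]
ft_force: [-0.0, 0.5, -0.1]
grip_width: 0.0
finger_force: 0.0
```

Call:
{"op": "jog_arm", "data": {
  "rows": [
    [0, 0, 0, 0.2, 0],
    [0, 0, 0, 0.2, 0],
    [0, 0, 0, 0.2, 0],
    [0, 0, 0, 0.2, 0],
    [0, 0, 0, 0.2, 0]
  ]
}}

```text
t: 13.42
position: [0.6241, -0.083, 0.1802]
eef_rot: [180.0, 0.0, 176.1]
ft_force: [0.5, -0.4, 0.3]
grip_width: 0.001
finger_force: 0.0
```

Call:
{"op": "jog_arm", "data": {
  "rows": [
    [0, 0, 0, 0.1, 0],
    [0, 0, 0, 0.1, 0],
    [0, 0, 0, 0.1, 0],
    [0, 0, 0, 0.1, 0],
    [0, 0, 0, 0.1, 0]
  ]
}}

```text
t: 14.05
position: [0.6241, -0.083, 0.1753]
eef_rot: [-180.0, 0.0, 176.1]
ft_force: [-2.4, 0.1, 2.8]
grip_width: 0.005
finger_force: 1.6
```

Call:
{"op": "jog_arm", "data": {
  "rows": [
    [0, 0, 0, 0.1, 0],
    [0, 0, 0, 0.1, 0],
    [0, 0, 0, 0.1, 0],
    [0, 0, 0, 0.1, 0],
    [0, 0, 0, 0, 0]
  ]
}}

```text
t: 14.68
position: [0.6241, -0.083, 0.1713]
eef_rot: [180.0, 0.0, 176.1]
ft_force: [-1.2, 1.4, 4.1]
grip_width: -0.003
finger_force: 1.8
```

Call:
{"op": "jog_arm", "data": {
  "rows": [
    [0, 0, 0, 0.1, 0],
    [0, 0, 0, 0.1, 0],
    [0, 0, 0, 0.1, 0],
    [0, 0, 0, 0, 0],
    [0, 0, 0, 0, 0]
  ]
}}

```text
t: 15.3
position: [0.6241, -0.0829, 0.1684]
eef_rot: [180.0, 0.0, 176.1]
ft_force: [-2.1, 0.5, 4.4]
grip_width: 0.0
finger_force: 2.0
```

Call:
{"op": "jog_arm", "data": {
  "rows": [
    [0, 0, 0, 0.1, 0],
    [0, 0, 0, 0.1, 0],
    [0, 0, 0, 0.1, 0],
    [0, 0, 0, 0, 0],
    [0, 0, 0, 0, 0]
  ]
}}

```text
t: 15.92
position: [0.6241, -0.083, 0.1653]
eef_rot: [180.0, -0.0, 176.1]
ft_force: [-2.7, 0.5, 4.6]
grip_width: 0.002
finger_force: 2.2
```

Call:
{"op": "jog_arm", "data": {
  "rows": [
    [0, 0, 0, 0.1, 0],
    [0, 0, 0, 0.1, 0],
    [0, 0, 0, 0.1, 0],
    [0, 0, 0, 0, 0],
    [0, 0, 0, 0, 0]
  ]
}}

```text
t: 16.55
position: [0.6242, -0.083, 0.1635]
eef_rot: [-180.0, 0.0, 176.1]
ft_force: [-5.2, 0.5, 10.4]
grip_width: -0.002
finger_force: 5.2
```

Call:
{"op": "jog_arm", "data": {
  "rows": [
    [0, 0, 0, 0.1, 0],
    [0, 0, 0, 0.05, 0],
    [0, 0, 0, 0.05, 0],
    [0, 0, 0, 0, 0],
    [0, 0, 0, 0, 0]
  ]
}}

```text
t: 17.18
position: [0.6242, -0.083, 0.1618]
eef_rot: [-180.0, 0.0, 176.1]
ft_force: [-6.1, 1.5, 11.9]
grip_width: -0.0
finger_force: 5.9
```

Call:
{"op": "jog_arm", "data": {
  "rows": [
    [0, 0, 0, 0.05, 0],
    [0, 0, 0, 0.05, 0],
    [0, 0, 0, 0, 0],
    [0, 0, 0, 0, 0],
    [0, 0, 0, 0, 0]
  ]
}}

```text
t: 17.8
position: [0.6242, -0.083, 0.1609]
eef_rot: [-180.0, 0.0, 176.1]
ft_force: [-5.8, 1.8, 11.9]
grip_width: -0.003
finger_force: 6.1
```

Call:
{"op": "jog_arm", "data": {
  "rows": [
    [0, 0, 0, 0.05, 0],
    [0, 0, 0, 0.05, 0],
    [0, 0, 0, 0.03, 0],
    [0, 0, 0, 0, 0],
    [0, 0, 0, 0, 0]
  ]
}}

```text
t: 18.42
position: [0.6242, -0.083, 0.1597]
eef_rot: [-180.0, 0.0, 176.1]
ft_force: [-6.2, 2.0, 12.1]
grip_width: -0.0
finger_force: 6.4
```

Call:
{"op": "jog_arm", "data": {
  "rows": [
    [0, 0, 0, 0.05, 0],
    [0, 0, 0, 0.03, 0],
    [0, 0, 0, 0, 0],
    [0, 0, 0, 0, 0],
    [0, 0, 0, 0, 0]
  ]
}}

```text
t: 19.05
position: [0.6242, -0.083, 0.1592]
eef_rot: [-180.0, 0.0, 176.1]
ft_force: [-6.6, 1.7, 14.5]
grip_width: 0.001
finger_force: 7.1
```

Call:
{"op": "jog_arm", "data": {
  "rows": [
    [0, 0, 0, 0.03, 0],
    [0, 0, 0, 0.02, 0],
    [0, 0, 0, 0, 0],
    [0, 0, 0, 0, 0],
    [0, 0, 0, 0, 0]
  ]
}}

```text
t: 19.68
position: [0.6242, -0.083, 0.159]
eef_rot: [-180.0, 0.0, 176.1]
ft_force: [-8.7, 1.1, 15.2]
grip_width: -0.003
finger_force: 8.0
```

```bash
python3 -c "
from h import *
s=readout.state();print(s['ft_force'],s['position'],s['t'])"
```

```text
[-8.69276819  1.05054731 15.17654138] [ 0.62419388 -0.08298433  0.15904481] 19.675
```

Call:
{"op": "jog_arm", "data": {
  "rows": [
    [0, 0.05, 0, 0, 0],
    [0, 0.02, 0, 0.03, 0],
    [0, 0, 0, 0.02, 0],
    [0, 0, 0, 0, 0],
    [0, 0, 0, 0, 0]
  ]
}}

```text
t: 20.3
position: [0.6242, -0.083, 0.159]
eef_rot: [-180.0, 0.1, 176.1]
ft_force: [-6.9, 2.6, 16.2]
grip_width: -0.007
finger_force: 8.2
```

Call:
{"op": "jog_arm", "data": {
  "rows": [
    [0, 0.04, 0, 0.03, 0],
    [0, 0, 0, 0.02, 0],
    [0, 0, 0, 0, 0],
    [0, 0, 0, 0, 0],
    [0, 0, 0, 0, 0]
  ]
}}

```text
t: 20.92
position: [0.6242, -0.083, 0.1589]
eef_rot: [-180.0, 0.2, 176.1]
ft_force: [-5.1, 1.6, 17.0]
grip_width: -0.004
finger_force: 8.6
```

Call:
{"op": "jog_arm", "data": {
  "rows": [
    [0, 0, 0, 0.03, 0],
    [0, 0, 0, 0.03, 0],
    [0, 0, 0, 0, 0],
    [0, 0, 0, 0, 0],
    [0, 0, 0, 0, 0]
  ]
}}

```text
t: 21.55
position: [0.6242, -0.083, 0.1586]
eef_rot: [-180.0, 0.2, 176.1]
ft_force: [-6.3, 1.8, 19.0]
grip_width: 0.003
finger_force: 9.4
```

Call:
{"op": "jog_arm", "data": {
  "rows": [
    [0, 0, 0, 0.03, 0],
    [0, 0, 0, 0, 0],
    [0, 0, 0, 0, 0],
    [0, 0, 0, 0, 0],
    [0, 0, 0, 0, 0]
  ]
}}

```text
t: 22.18
position: [0.6242, -0.083, 0.1585]
eef_rot: [-180.0, 0.2, 176.1]
ft_force: [-7.6, 2.0, 20.2]
grip_width: 0.006
finger_force: 9.8
```

Call:
{"op": "jog_arm", "data": {
  "rows": [
    [0, 0, 0, 0, 0],
    [0, 0, 0, 0, 0],
    [0, 0, 0, 0, 0],
    [0, 0, 0, 0, 0],
    [0, 0, 0, 0, 0]
  ]
}}

```text
t: 22.8
position: [0.6242, -0.083, 0.1585]
eef_rot: [-180.0, 0.2, 176.1]
ft_force: [-6.9, 2.0, 19.5]
grip_width: -0.002
finger_force: 9.8
```

The knob held about 20 N for over a second. Now I'll release it and let the plunger come up.

Call:
{"op": "jog_arm", "data": {
  "rows": [
    [0, 0, 0, -0.3, 0],
    [0, 0, 0, -0.5, 0],
    [0, 0, 0, -0.5, 0],
    [0, 0, 0, -0.5, 0],
    [0, 0, 0, -0.5, 0]
  ]
}}

```text
t: 23.42
position: [0.623, -0.083, 0.1779]
eef_rot: [-180.0, -0.0, 176.1]
ft_force: [1.4, 0.5, 2.6]
grip_width: -0.0
finger_force: 1.4
```

Call:
{"op": "jog_arm", "data": {
  "rows": [
    [0, 0, 0, -0.5, 0],
    [0, 0, 0, -1.5, 0],
    [0, 0, 0, -1.5, 0],
    [0, 0, 0, -1.5, 0],
    [0, 0, 0, -0.8, 0]
  ]
}}

```text
t: 24.05
position: [0.6235, -0.0831, 0.2377]
eef_rot: [-180.0, 0.1, 176.1]
ft_force: [-0.9, 0.5, 0.8]
grip_width: -0.001
finger_force: 0.0
```

Call:
{"op": "jog_arm", "data": {
  "rows": [
    [100, 2.5, 0, 0, 0],
    [100, 2.5, 0, 0, 0],
    [100, 2.5, 0, 0, 0],
    [100, 1.9, 0, 0, 0],
    [100, 0, 0, 0, 0]
  ]
}}

```text
t: 24.68
position: [0.5285, -0.0763, 0.2362]
eef_rot: [-180.0, 0.0, 176.0]
ft_force: [0.5, 0.8, 0.1]
grip_width: 0.994
finger_force: 0.0
```

```bash
python3 - <<'E'
from h import *
print(readout.state()['position'])
for n in('wrist','side'):
    p,W=cloud(n); cv2.imwrite(f'pics/{n}3.png',p[:,:,::-1])
    print(n,'knob',box(W,[.59,-.13,.172],[.66,-.04,.19]),'\n tab',box(W,[.45,-.11,.085],[.57,-.04,.1]))
E
```

```text
[ 0.52854743 -0.07633246  0.23616097]
wrist knob (1929, array([ 0.6216, -0.085 ,  0.1792]), ((624.251220703125, -85.24082946777344), (38.40245819091797, 38.670013427734375), 8.539878845214844)) 
 tab (349, array([ 0.5296, -0.0787,  0.0943]), ((530.7644653320312, -78.41901397705078), (11.681038856506348, 23.672008514404297), 85.88971710205078))
side knob (173, array([ 0.6224, -0.0783,  0.1789]), ((622.80322265625, -80.38107299804688), (37.23917770385742, 35.151344299316406), 33.889122009277344)) 
 tab (66, array([ 0.5292, -0.0737,  0.092 ]), ((529.5758056640625, -74.21299743652344), (14.19606876373291, 23.671003341674805), 88.57740020751953))
```

Call:
{"op": "jog_arm", "data": {
  "rows": [
    [100, -0.15, -0.15, 3.5, 0],
    [100, 0, 0, 3.5, 0],
    [100, 0, 0, 3.5, 0],
    [100, 0, 0, 3.5, 0],
    [100, 0, 0, 3.2, 0]
  ]
}}

```text
t: 25.4
position: [0.5312, -0.0781, 0.0624]
eef_rot: [180.0, -0.0, 176.1]
ft_force: [0.3, -0.9, -0.7]
grip_width: 1.0
finger_force: 0.0
```

Call:
{"op": "jog_arm", "data": {
  "rows": [
    [100, 0, 0, 0, 0],
    [0, 0, 0, 0, 0],
    [0, 0, 0, 0, 0],
    [0, 0, 0, 0, 0],
    [0, 0, 0, 0, 0]
  ]
}}

```text
t: 26.02
position: [0.5311, -0.078, 0.0646]
eef_rot: [180.0, 0.1, 176.0]
ft_force: [0.9, 9.2, 6.6]
grip_width: 0.145
finger_force: 8.0
```

Call:
{"op": "jog_arm", "data": {
  "rows": [
    [0, 0, 0, 0, 0],
    [0, 0.5, 0, 0, 0],
    [0, 1, 0, 0, 0],
    [0, 1, 0, 0, 0],
    [0, 0, 0, 0, 0]
  ]
}}

```text
t: 26.65
position: [0.5055, -0.0758, 0.0647]
eef_rot: [180.0, 0.0, 176.0]
ft_force: [-0.8, 5.2, 9.1]
grip_width: 0.131
finger_force: 60.1
```

Call:
{"op": "jog_arm", "data": {
  "rows": [
    [0, 1, 0, -0.08, 0],
    [0, 1, 0, 0, 0],
    [0, 0.5, 0, 0, 0],
    [0, 0, 0, 0, 0],
    [0, 0, 0, 0, 0]
  ]
}}

```text
t: 27.28
position: [0.4801, -0.074, 0.0647]
eef_rot: [179.9, -0.1, 176.1]
ft_force: [-1.8, 5.1, 4.9]
grip_width: 0.128
finger_force: 61.6
```

Call:
{"op": "jog_arm", "data": {
  "rows": [
    [0, 0.2, 0, 0, 0],
    [0, 0.2, 0, 0, 0],
    [0, 0.1, 0, 0, 0],
    [0, 0, 0, 0, 0],
    [0, 0, 0, 0, 0]
  ]
}}

```text
t: 27.9
position: [0.4763, -0.0737, 0.0647]
eef_rot: [179.9, 0.1, 176.0]
ft_force: [4.5, 6.0, 0.7]
grip_width: 0.128
finger_force: 60.8
```

Call:
{"op": "jog_arm", "data": {
  "rows": [
    [0, 0.1, 0, 0, 0],
    [0, 0.1, 0, 0, 0],
    [0, 0, 0, 0, 0],
    [0, 0, 0, 0, 0],
    [0, 0, 0, 0, 0]
  ]
}}

```text
t: 28.52
position: [0.4763, -0.0737, 0.0648]
eef_rot: [179.9, 0.4, 176.0]
ft_force: [14.1, 5.7, -9.0]
grip_width: 0.129
finger_force: 59.4
```

Firm outer stop reached at 55 mm of travel. I'll relax the pull, release and retreat.

Call:
{"op": "jog_arm", "data": {
  "rows": [
    [0, -0.1, 0, 0, 0],
    [0, -0.1, 0, 0, 0],
    [0, 0, 0, 0, 0],
    [100, 0, 0, 0, 0],
    [100, 0, 0, 0, 0]
  ]
}}

```text
t: 29.15
position: [0.4751, -0.0745, 0.0643]
eef_rot: [-180.0, -0.1, 176.1]
ft_force: [0.0, -0.5, -0.7]
grip_width: 0.545
finger_force: 0.0
```

Call:
{"op": "jog_arm", "data": {
  "rows": [
    [100, 0, 0, 0, 0],
    [100, 0, 0, 0, 0],
    [100, 0, 0, 0, 0],
    [100, 0, 0, -2, 0],
    [100, 0, 0, -3, 0]
  ]
}}

```text
t: 29.78
position: [0.4747, -0.074, 0.1141]
eef_rot: [180.0, -0.2, 176.1]
ft_force: [0.4, 0.9, -0.0]
grip_width: 0.998
finger_force: 0.0
```

Call:
{"op": "jog_arm", "data": {
  "rows": [
    [100, 0, 0, -4, 0],
    [100, 0, 0, -4, 0],
    [100, 0, 0, -4, 0],
    [100, 0, 0, 0, 0],
    [100, 0, 0, 0, 0]
  ]
}}

```text
t: 30.4
position: [0.4754, -0.0742, 0.2341]
eef_rot: [180.0, -0.0, 176.1]
ft_force: [-0.6, -0.9, -0.3]
grip_width: 1.0
finger_force: 0.0
```

```bash
python3 - <<'E'
from h import *
print(readout.state()['position'],readout.state()['ft_force'])
for n in('wrist','side'):
    p,W=cloud(n); cv2.imwrite(f'pics/{n}4.png',p[:,:,::-1])
    print(n,'knob',box(W,[.59,-.13,.172],[.66,-.04,.19]),'\n tab',box(W,[.44,-.11,.085],[.57,-.04,.1]),'\n badge',box(W,[.545,-.1,.041],[.595,-.06,.058]))
E
```

```text
[ 0.47543271 -0.07417864  0.23406751] [-0.59573902 -0.93238025 -0.30365786]
wrist knob 0 
 tab (351, array([ 0.4748, -0.0746,  0.0944]), ((475.9117736816406, -74.5146713256836), (11.574933052062988, 23.887056350708008), 84.9200210571289)) 
 badge (983, array([ 0.5695, -0.0811,  0.0439]), ((570.6627807617188, -80.41992950439453), (39.00091552734375, 41.64875793457031), 89.82030487060547))
side knob (178, array([ 0.6224, -0.078 ,  0.1787]), ((622.4961547851562, -82.3163833618164), (38.45044708251953, 36.69293212890625), 63.376651763916016)) 
 tab (63, array([ 0.4742, -0.0694,  0.0922]), ((474.87823486328125, -71.92399597167969), (14.497953414916992, 23.890888214111328), 86.7634048461914)) 
 badge (165, array([ 0.5692, -0.0785,  0.044 ]), ((570.6636962890625, -80.13768005371094), (38.35881042480469, 43.858394622802734), 87.4319076538086))
```

View pics/side4.png

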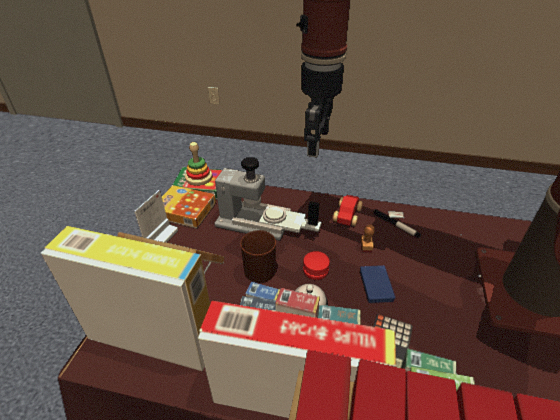

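The side view shows the slide out with its tab at (314,212), the knob up at (250,163), and the bystanders where they were. The badge top dropped from 48.7 mm to 44 mm, so it is closed. The arm is clear of everything.

```bash
python3 -c "
from station import arm
print(arm.finish_job())"
```

```text
the job is handed in; nothing more can be done
None
```

The badge is closed: I pushed the slide home, pressed the knob to the second stop and held it at about 20 N (readings up to 20.2 N) for over half a second. The plunger then came fully up, I drew the slide out to its stop, and I handed the job in at about 30 s of the 64 s allowed.

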